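# Cap the caster wheels

## Robot

A 6-joint arm with a two-finger parallel gripper is mounted at the origin on the work surface. World frame = base frame: x ahead of the robot, y to its left, z up, the work surface at z = 0. Lengths are in m, angles in rad, forces in N, time in s.
With the tool pointing down it reaches from about 0.35 to 0.925 m from the base axis. Payload 6.4 kg.
Tool frame: the origin (TCP) lies at the centre of the arm's flange, where the gripper is bolted on; the fingertips stand 173 mm ahead of it and the grasp point (between the pads) lies 155 mm ahead of it; z points along the fingers, x is the direction in which the jaws open and shut, and the axes are right-handed (so a half turn about z gives the same grasp; the last joint's range is limited). The gripper opens to 85 mm and grips with 20 to 120 N. Pads are 22 mm wide; open, the fingers measure 114 mm over their backs; the gripper's body (76 mm by 85 mm) begins 54 mm behind the grasp point. The pads swing forward as they close: fully open they stand 13 mm farther back than shut.
Start: joints at [1.085, 0.245, 1.558, -0, 1.339, -0.174], TCP at [0.199, 0.619, 0.405] pointing down, gripper open.
Joint ranges: [-3.13, 3.13], [-1.02, 2.26], [0.13, 2.54], [-0.95, 4.09], [0.21, 2.88], [-2.74, 2.74]. Speed limits (rad/s): [2.57, 2.57, 3.14, 3.14, 3.14, 3.14].

## Interface

Orientations are given as a rotation vector (axis times angle).
In Python, from rig import robot gives the robot as it stands. Calls block until the motion is done:
- robot.goto(position, orientation): joint-space move of the TCP to a pose.
- robot.move_linear(position, ori=None, velocity=0.15, f_stop=None): straight line of the TCP; ori=None keeps the orientation; velocity is the mean speed in m/s. With f_stop (N) it stops when the force on the tool has changed by that much, and returns True; else False.
- robot.goto_joints(angles): joint-space move.
- robot.move_gripper(opening, strength=None): finger opening in m; strength is the grip in N (None keeps the last); returns when the fingers have stopped.
- robot.sleep(seconds).
- robot.ik(position, orientation): joint angles nearest the present ones, or None.
- robot.capture(name): name is "side" or "top" or "wrist"; returns a dict with "frame" (400x640x3 uint8, red, green, blue), "intrinsics" (3x3 intrinsics, pixels), "T" (4x4, takes a point from camera to world coordinates). Camera axes: x right, y up, looking along -z (the intrinsics and any distortion apply to the point x, -y, -z); pixel columns grow to the right and rows downward; lengths in m; the calibration is good to about 2 mm. A picture is of the moment at which its call begins. There is no depth.
A pose or a line that the arm cannot do raises robot.Unreachable and nothing moves.
- robot.job_done(): hands the job in, once; it reports no verdict.
Trained networks look in a picture, given as the dict that the camera call returned (one of the last four; its "shot" number tells which), for a name from the list of things; names that differ only in an ending like _2 or _b are one class to them, and where a whole thing is asked for, a point or a joint stands for the part that bears it (a point fixed in the world has none). Each returns a list of dicts, best first, with "confidence" (0 to 1); they miss things now and then, are a little off and sometimes report something else, mostly with a low value. They report only what shows in the picture. A call takes as long as a camera call. They do not tell look-alikes from the thing itself.
- robot.spot_in(query, picture): "at" ([x, y, z] in m, in the coordinates of the camera as it stood for that picture, good to about 4 mm: the middle of the surface that is visible of it).
- robot.place_of(query, picture): "at" ([x, y, z] in m, in the coordinates of the camera as it stood for that picture, good to about 4 mm: a listed point, or the origin of a listed thing).
Readings, each from a call of its own:
- robot.get_t(): time.
- robot.get_qpos(): joint angles.
- robot.get_dq(): joint speeds.
- robot.get_joint_torque(): joint torques, N m.
- robot.get_eef_pos(): TCP position.
- robot.get_ee_rot(): TCP orientation.
- robot.get_force(): force on the tool from outside, world axes, zero at the start.
- robot.get_ft_torque(): the same for the moment, N m.
- robot.get_opening(): finger opening in m.
Only numpy, scipy, OpenCV 4.12 (cv2) and the standard library are available. Lean on these libraries where they do the work, as an engineer would, in place of code of your own. Each camera call takes 0.05 s, during which the arm holds its last target.

## Task

Fit the three white hub caps to the caster wheels, each in the recess of the wheel of its own size, boss up and lying flat at the bottom of the recess, one at a time from the largest to the smallest. Leave the black cap, the bolt, the pivot pin and the yellow clip where they are.

Things in the scene. Friction and masses are not known exactly. Their poses are not given: they have to be found in the camera images.
- cap_large: Largest of three white nylon wheel hub caps; its origin is the centre of its underside, z up; lies flat on the bench at the start. Round flat flange 76 mm across and 6 mm thick, with a round grip boss 28 mm across standing on its middle, top of the boss 28 mm above the underside; 40 g (may vary by a third); may be turned any way
- cap_medium: Middle-sized of three white nylon wheel hub caps; its origin is the centre of its underside, z up; lies flat on the bench at the start. Round flat flange 60 mm across and 6 mm thick, with a round grip boss 28 mm across standing on its middle, top of the boss 28 mm above the underside; 40 g (may vary by a third); may be turned any way
- cap_small: Smallest of three white nylon wheel hub caps; its origin is the centre of its underside, z up; lies flat on the bench at the start. Round flat flange 44 mm across and 6 mm thick, with a round grip boss 28 mm across standing on its middle, top of the boss 28 mm above the underside; 40 g (may vary by a third); may be turned any way
- wheel_large: Largest of three caster wheels lying flat, fixed to the bench: black rubber tyre 116 mm across and 24 mm high, with a round grey recess in its top 92 mm across and 6 mm deep (recess floor 18 mm above the bench, small bearing drawn in its middle). Origin: centre of the underside, z up. Takes the 76 mm cap with 8 mm to spare all round, flange then flush with the tyre
- wheel_medium: Middle-sized of three caster wheels lying flat, fixed to the bench: black rubber tyre 100 mm across and 24 mm high, with a round grey recess in its top 76 mm across and 6 mm deep (recess floor 18 mm above the bench, small bearing drawn in its middle). Origin: centre of the underside, z up. Takes the 60 mm cap with 8 mm to spare all round, flange then flush with the tyre
- wheel_small: Smallest of three caster wheels lying flat, fixed to the bench: black rubber tyre 84 mm across and 24 mm high, with a round grey recess in its top 60 mm across and 6 mm deep (recess floor 18 mm above the bench, small bearing drawn in its middle). Origin: centre of the underside, z up. Takes the 44 mm cap with 8 mm to spare all round, flange then flush with the tyre
- cap_black: Black hub cap, same shape as the middle white one; not to be moved; its origin is the centre of its underside, z up; lies flat on the bench at the start. Round flat flange 60 mm across and 6 mm thick, with a round grip boss 28 mm across standing on its middle, top of the boss 28 mm above the underside; 40 g (may vary by a third); may be turned any way
- stem_bolt: Zinc caster stem bolt with hex head and nut, 68 mm long, 20 mm across the corners of the hexagons, lying along its x; origin under its middle; not to be moved
- pivot_pin: Steel brake pivot pin, about 56 mm long, head 14 mm across, lying along its x; origin under its middle; not to be moved
- rim_clip: Yellow plastic C-shaped handrim clip, 33 x 30 mm and 14 mm high; origin under its middle; not to be moved
Things that resemble listed ones, but are neither listed nor needed, are in the scene too. Leave any brown look-alike of the wheel_medium alone.

How it is judged:
On the way, in this order (a step that is already met when the one before it is completed fails the run):
1. the large white cap lies flat in the large wheel, released (horizontal distance between cap_large and wheel_large below 0.011 m and z of cap_large in the frame of wheel_large between 0.015 and 0.021 m and angle between cap_large's own z axis and vertical below 0.1 rad and linear speed of cap_large below 0.02 m/s and contact force between cap_large and the fingers below 0.1 N), for 0.2 s.
2. the medium white cap lies flat in the medium wheel, released, larger ones still in theirs (horizontal distance between cap_large and wheel_large below 0.011 m and z of cap_large in the frame of wheel_large between 0.015 and 0.021 m and angle between each of cap_large, cap_medium's own z axis and vertical below 0.1 rad and horizontal distance between cap_medium and wheel_medium below 0.011 m and z of cap_medium in the frame of wheel_medium between 0.015 and 0.021 m and linear speed of cap_medium below 0.02 m/s and contact force between cap_medium and the fingers below 0.1 N), for 0.2 s.
3. the small white cap lies flat in the small wheel, released, larger ones still in theirs (horizontal distance between cap_large and wheel_large below 0.011 m and z of cap_large in the frame of wheel_large between 0.015 and 0.021 m and angle between each of cap_large, cap_medium, cap_small's own z axis and vertical below 0.1 rad and horizontal distance between cap_medium and wheel_medium below 0.011 m and z of cap_medium in the frame of wheel_medium between 0.015 and 0.021 m and horizontal distance between cap_small and wheel_small below 0.011 m and z of cap_small in the frame of wheel_small between 0.015 and 0.021 m and linear speed of cap_small below 0.02 m/s and contact force between cap_small and the fingers below 0.1 N), for 0.2 s.
At the end, for the whole second after the job is handed in: each white cap lies in the recess of the wheel of its own size, centred within 11 mm, its underside within 3 mm of the recess floor, boss up and level within 0.1 rad, released and at rest; placed in the order large, medium, small (all of step 3 and linear speed of each of cap_large, cap_medium below 0.02 m/s and contact force between each of cap_large, cap_medium and the fingers below 0.1 N); the robot touches nothing.
It fails at once if cap_black shifted by more than 20 mm (distance of cap_black from where it was at the start of the episode above 0.02 m).
It fails at once if stem_bolt shifted by more than 20 mm (distance of stem_bolt from where it was at the start of the episode above 0.02 m).
It fails at once if pivot_pin shifted by more than 20 mm (distance of pivot_pin from where it was at the start of the episode above 0.02 m).
It fails at once if rim_clip shifted by more than 20 mm (distance of rim_clip from where it was at the start of the episode above 0.02 m).
It also fails if it takes over 86 s, if anything falls off the work surface, if the arm or the gripper's body presses on something with over 40 N, if the wrist force passes 120 N, or if a joint passes its speed limit or range.

## Working session

There is one attempt and no reset: what is moved stays moved. The work goes in short steps, each a Python script; the robot and the scene stay as the last script left them, time stands still between calls to the robot, and variables do not carry over. Pictures are saved under pics/ and viewed, and the job is handed in when it is done.

```bash
ls; mkdir -p pics
python3 - <<'E'
from rig import robot
import cv2,numpy as np
np.set_printoptions(precision=4,suppress=True)
for n in ["top","side","wrist"]:
    c=robot.capture(n); cv2.imwrite(f"pics/{n}0.png",c["frame"][:,:,::-1]); print(n,c["intrinsics"].tolist(),c["T"],[k for k in c])
    if n!="wrist":
        for q in ["cap_large","cap_medium","cap_small","wheel_large","wheel_medium","wheel_small","cap_black"]:
            for d in robot.place_of(q,c)[:4]:
                print(q,round(d["confidence"],2),(c["T"]@np.r_[d["at"],1])[:3])
print(robot.get_t(),robot.get_eef_pos(),robot.get_ee_rot(),robot.get_opening())
E
```

```text
pics
top [[436.46794032541897, 0.0, 324.2422029822605], [0.0, 436.46794032541897, 201.7992381497959], [0.0, 0.0, 1.0]] [[ 0.0139  0.9935 -0.1127  0.427 ]
 [-0.9999  0.0128 -0.0104 -0.0008]
 [-0.0089  0.1128  0.9936  1.1763]
 [ 0.      0.      0.      1.    ]] ['frame', 'intrinsics', 'T', 'shot']
cap_large 0.77 [0.4419 0.0971 0.0003]
cap_large 0.25 [ 0.5926 -0.0307  0.0027]
cap_medium 0.71 [ 0.4478 -0.306   0.0005]
cap_small 0.48 [ 0.4648 -0.1085 -0.0006]
wheel_large 0.88 [0.6335 0.2599 0.0017]
wheel_medium 0.89 [ 0.5945 -0.0305 -0.0006]
wheel_medium 0.7 [ 0.3588  0.2411 -0.0043]
wheel_medium 0.65 [ 0.3508 -0.2015  0.001 ]
wheel_small 0.82 [ 0.6149 -0.2737  0.0025]
wheel_small 0.69 [ 0.4639 -0.1113 -0.0011]
cap_black 0.64 [ 0.4623  0.3447 -0.0022]
side [[392.15627982406494, 0.0, 322.3826760964894], [0.0, 392.15627982406494, 199.94367495890612], [0.0, 0.0, 1.0]] [[-0.7527  0.3249 -0.5726  0.0545]
 [-0.6583 -0.377   0.6515  0.5503]
 [-0.0043  0.8674  0.4977  0.4786]
 [ 0.      0.      0.      1.    ]] ['frame', 'intrinsics', 'T', 'shot']
cap_large 0.86 [0.4349 0.0978 0.0018]
cap_large 0
[... 160 characters left out ...]
arge 0.23 [ 0.6115 -0.1372 -0.0003]
wheel_medium 0.95 [ 0.3533 -0.2009 -0.002 ]
wheel_medium 0.8 [ 0.7235  0.0894 -0.0025]
wheel_medium 0.78 [ 0.3587  0.2358 -0.0023]
wheel_medium 0.6 [ 0.5985 -0.0248 -0.0021]
wheel_small 0.88 [ 0.6187 -0.2723 -0.0013]
cap_black 0.98 [ 0.4653  0.3444 -0.0014]
cap_black 0.28 [0.4341 0.1016 0.0033]
wrist [[329.92948334280135, 0.0, 323.33135486457866], [0.0, 329.92948334280135, 205.03565405295635], [0.0, 0.0, 1.0]] [[ 0.3078 -0.9127 -0.2687  0.1297]
 [ 0.9514  0.2953  0.0869  0.6406]
 [ 0.     -0.2824  0.9593  0.3731]
 [ 0.      0.      0.      1.    ]] ['frame', 'intrinsics', 'T', 'shot']
0.85 [0.1994 0.6187 0.4047] [-2.5394 -1.8496  0.0001] 0.0853340803178219
```

View pics/top0.png

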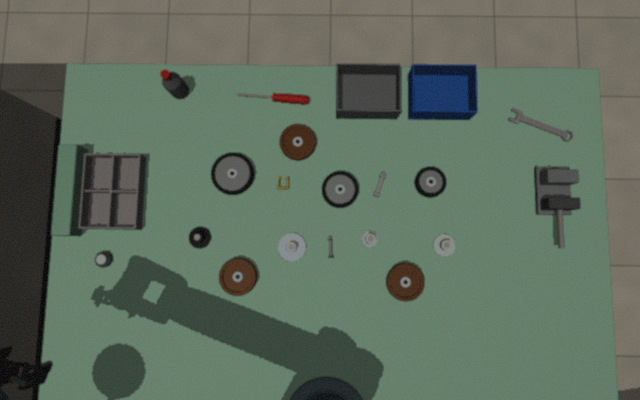

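View pics/side0.png

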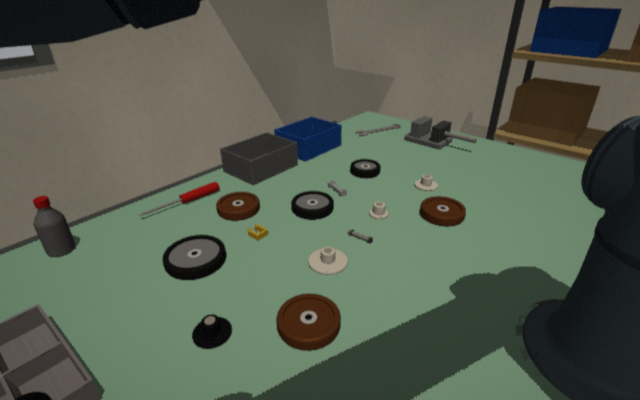

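```bash
cat > h.py <<'E'
from rig import robot
import cv2,numpy as np
np.set_printoptions(precision=4,suppress=True)
from scipy.spatial.transform import Rotation as R
def ori(yaw): # tool x at angle yaw from world +x, z down
    return R.from_matrix(np.array([[np.cos(yaw),np.sin(yaw),0],[np.sin(yaw),-np.cos(yaw),0],[0,0,-1]])).as_rotvec()
def ray(c,uv):
    K=np.array(c["intrinsics"]);T=np.array(c["T"])
    d=np.linalg.solve(K,np.r_[uv,1.]);d=T[:3,:3]@np.array([d[0],-d[1],-d[2]])
    return T[:3,3],d/np.linalg.norm(d)
def plane(c,uv,z):
    o,d=ray(c,uv);return o+d*(z-o[2])/d[2]
def tri(obs):
    A=np.zeros((3,3));b=np.zeros(3)
    for c,uv in obs:
        o,d=ray(c,uv);P=np.eye(3)-np.outer(d,d);A+=P;b+=P@o
    x=np.linalg.solve(A,b)
    res=[np.linalg.norm((np.eye(3)-np.outer(d,d))@(x-o)) for o,d in (ray(c,uv) for c,uv in obs)]
    return x,max(res)
def save(c,n): cv2.imwrite(f"pics/{n}.png",c["frame"][:,:,::-1]); np.save(f"{n}.npy",c,allow_pickle=True)
def load(n): return np.load(f"{n}.npy",allow_pickle=True).item()
E
python3 - <<'E'
from h import *
for i,y in enumerate([0.12,-0.16]):
    for k in (np.pi/2,):
        print(robot.ik([0.46,y,0.42],ori(k)))
    robot.goto([0.46,y,0.42],ori(np.pi/2))
    c=robot.capture("wrist"); save(c,f"w{i}")
    for q in ["cap_large","cap_medium","cap_small","wheel_large","wheel_medium","wheel_small"]:
        for d in robot.place_of(q,c)[:3]:
            print(q,round(d["confidence"],2),(c["T"]@np.r_[d["at"],1])[:3])
print(robot.get_t(),robot.get_eef_pos())
E
```

```text
[ 0.0161 -0.1921  1.9756 -0.      1.3581 -1.5547]
cap_large 0.72 [ 0.4351  0.0985 -0.0008]
cap_small 0.69 [ 0.4592 -0.1089 -0.0005]
wheel_large 0.57 [ 0.6323  0.2642 -0.0017]
wheel_medium 0.88 [0.7192 0.0889 0.0016]
wheel_medium 0.85 [ 0.5932 -0.0306  0.0006]
wheel_medium 0.76 [ 0.353  -0.1972 -0.0026]
wheel_small 0.77 [ 0.6198 -0.2768 -0.0021]
[-0.568  -0.1612  1.9489 -0.      1.3539 -2.1388]
cap_large 0.6 [0.4348 0.0985 0.0007]
cap_medium 0.63 [ 0.4483 -0.3091 -0.0014]
cap_small 0.64 [ 0.4604 -0.1078 -0.0008]
wheel_large 0.71 [ 0.6119 -0.138  -0.0018]
wheel_large 0.63 [0.628  0.2606 0.0028]
wheel_medium 0.82 [ 0.5927 -0.0324 -0.0019]
wheel_medium 0.6 [ 0.354  -0.1985 -0.0033]
wheel_small 0.6 [ 0.6184 -0.2732 -0.0033]
4.6583 [ 0.4602 -0.1594  0.42  ]
```

View pics/w0.png

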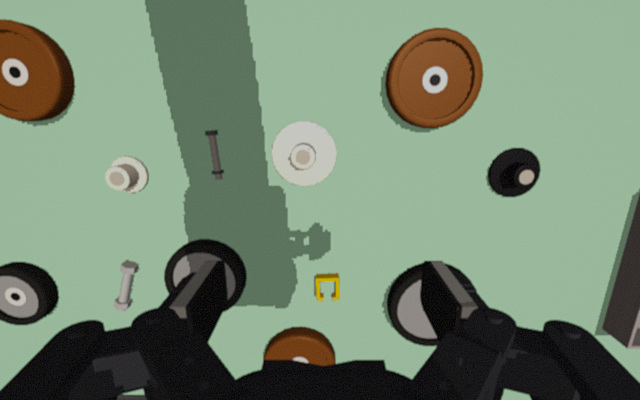

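View pics/w1.png

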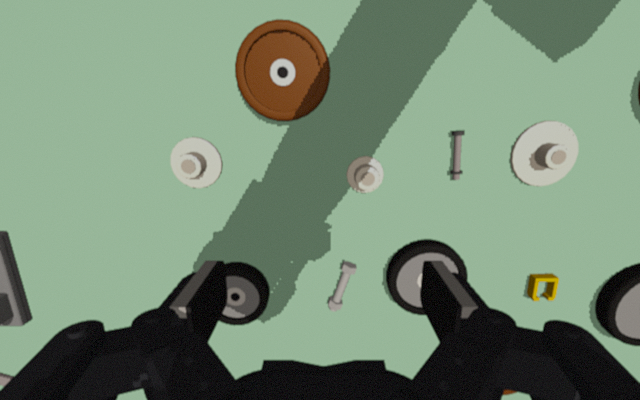

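Run:
```python
from h import *
t=cv2.imread("pics/top0.png");s=cv2.imread("pics/side0.png");w0=cv2.imread("pics/w0.png");w1=cv2.imread("pics/w1.png")
def tile(crops,name,f=5,w=50):
    im=[cv2.resize(a[y-w//2:y+w//2,x-w//2:x+w//2],None,fx=f,fy=f,interpolation=cv2.INTER_CUBIC) for a,x,y in crops]
    n=3;rows=[np.hstack(im[i:i+n]) for i in range(0,len(im),n)]
    o=np.vstack(rows);cv2.imwrite(f"pics/{name}.png",cv2.convertScaleAbs(o,alpha=1.3))
tile([(t,292,247),(t,445,245),(t,370,238),(s,328,260),(s,427,183),(s,379,211)],"z1")
tile([(t,232,173),(t,340,189),(t,430,182),(s,195,256),(s,312,205),(s,365,168)],"z2",f=3.6,w=70)
tile([(w0,303,157),(w0,120,178),(w1,188,166),(w1,367,175),(w1,550,156),(w0,205,275)],"z3",f=3,w=80)
```

```text
(no output)
```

View pics/z1.png

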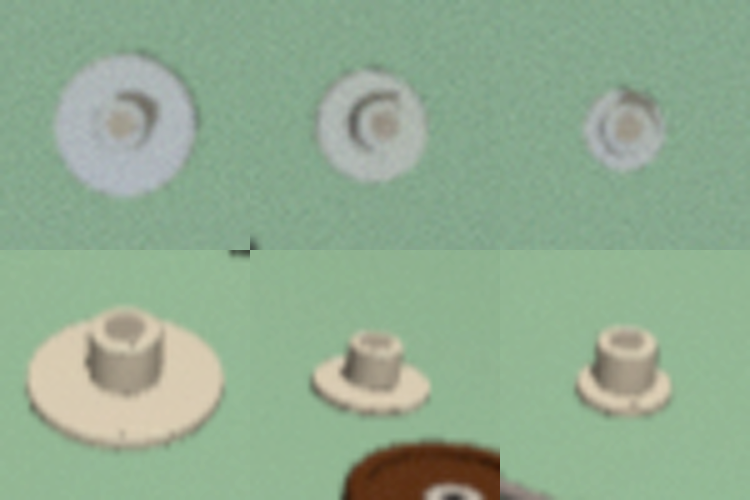

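View pics/z2.png

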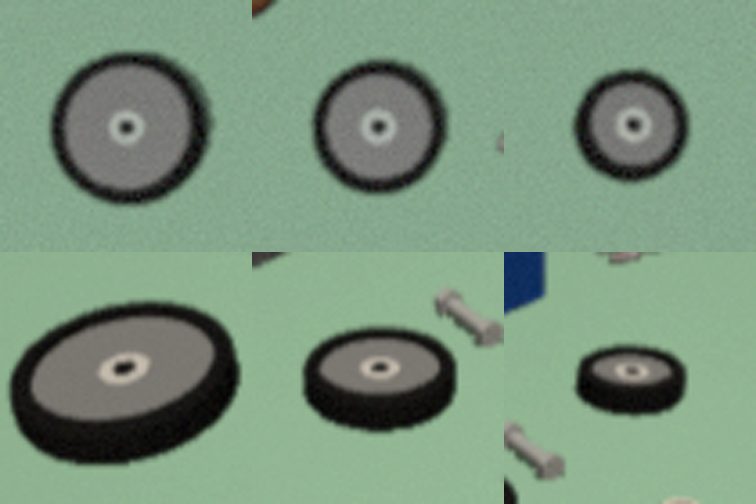

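View pics/z3.png

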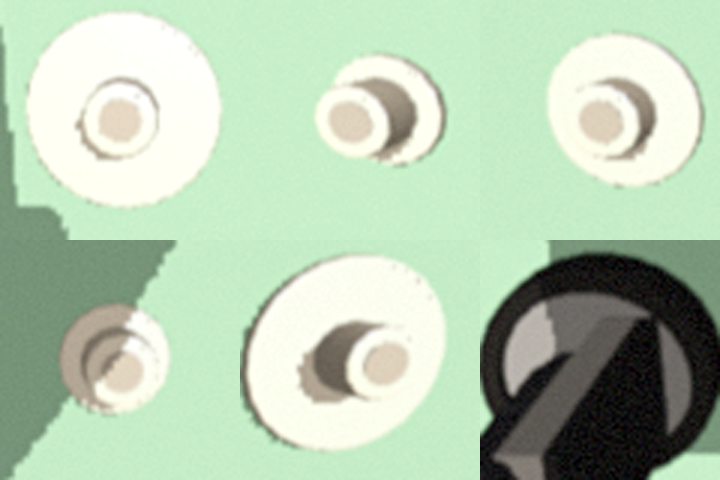

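Run:
```python
from h import *
t=robot.capture("top");s=robot.capture("side");a=load("w0");b=load("w1")
o={"cl":[(t,(291,246.2)),(s,(327.6,250.2)),(a,(302.7,156.7)),(b,(558.3,156.7))],
"cm":[(t,(446.6,244.4)),(s,(426.8,175.8)),(b,(187.7,166.3))],
"cs":[(t,(370.2,238)),(s,(379.2,203.8)),(a,(116.6,178.3)),(b,(368,179.3))],
"wl":[(t,(231.6,173.2)),(s,(194,252.8))],"wm":[(t,(339.6,188.9)),(s,(312.2,201.6))],"ws":[(t,(430.5,181.4)),(s,(364.9,165.7))]}
for k,v in o.items():
    print(k,*tri(v),"ts",tri(v[:2])[0], "wr",tri(v[2:])[0] if len(v)>3 else "")
    for c,uv in v: print("   ",plane(c,uv,.018 if k[0]=="w" else .028))
```

```text
cl [0.4387 0.0975 0.0281] 0.0011316975276022777 ts [0.4396 0.0971 0.0279] wr [0.4381 0.0978 0.0272]
    [0.4391 0.0967 0.028 ]
    [0.4401 0.0975 0.028 ]
    [0.4379 0.0979 0.028 ]
    [0.4381 0.0973 0.028 ]
cm [ 0.4495 -0.3088  0.0285] 0.0013086516778282283 ts [ 0.4502 -0.3094  0.0284] wr 
    [ 0.4494 -0.31    0.028 ]
    [ 0.4513 -0.3096  0.028 ]
    [ 0.4485 -0.3085  0.028 ]
cs [ 0.4629 -0.1099  0.0282] 0.0011581981030249714 ts [ 0.4635 -0.1104  0.0281] wr [ 0.4625 -0.1096  0.028 ]
    [ 0.4633 -0.1106  0.028 ]
    [ 0.4638 -0.1104  0.028 ]
    [ 0.4618 -0.1095  0.028 ]
    [ 0.4631 -0.1095  0.028 ]
wl [0.6328 0.2622 0.0206] 0.0007616951078253276 ts [0.6328 0.2622 0.0206] wr 
    [0.6328 0.2622 0.018 ]
    [0.6368 0.261  0.018 ]
wm [ 0.594  -0.0288  0.0203] 0.0008226372375623031 ts [ 0.594  -0.0288  0.0203] wr 
    [ 0.5937 -0.0293  0.018 ]
    [ 0.5974 -0.0312  0.018 ]
ws [ 0.6178 -0.2715  0.0197] 0.0012215650878670144 ts [ 0.6178 -0.2715  0.0197] wr 
    [ 0.6171 -0.2726  0.018 ]
    [ 0.6209 -0.2738  0.018 ]
```

```bash
cat >> h.py <<'E'
def yw(p): return np.arctan2(p[1],p[0])+np.pi/2
def pick(p,zg=0.182):
    o=ori(yw(p))
    robot.move_gripper(0.06)
    robot.goto([p[0],p[1],0.25],o)
    print("descend hit",robot.move_linear([p[0],p[1],zg],velocity=0.08,f_stop=12),robot.get_eef_pos())
    robot.move_gripper(0.0,35); print("open",robot.get_opening())
    robot.move_linear([p[0],p[1],0.28],velocity=0.12); print("open",robot.get_opening(),"F",robot.get_force(),robot.get_t())
def place(w,zg=0.182,h=0.018):
    o=ori(yw(w))
    robot.goto([w[0],w[1],0.28],o)
    robot.move_linear([w[0],w[1],zg+h+0.012],velocity=0.1)
    print("hit",robot.move_linear([w[0],w[1],zg+h-0.003],velocity=0.03,f_stop=6),robot.get_eef_pos(),robot.get_force())
    robot.move_gripper(0.06); robot.sleep(0.3)
    robot.move_linear([w[0],w[1],0.3],velocity=0.12); print(robot.get_t())
E
python3 - <<'E'
from h import *
pick((0.4387,0.0975)); save(robot.capture("side"),"g1")
E
```

```text
descend hit False [0.439  0.0975 0.1824]
open 0.02655747321320485
open 0.026521061170213658 F [ 0.5805 -0.0016 -1.4965] 8.675
```

View pics/g1.png

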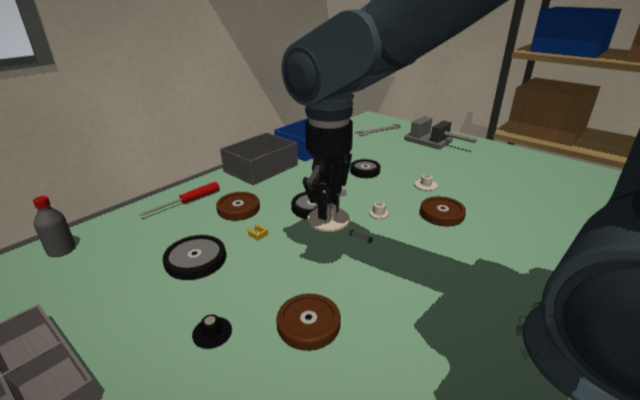

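The large cap is held level at about (328,220) and has been lifted off the bench. The opening reads 26.5 mm. I'll place it next.

Run:
```python
from h import *
place((0.633,0.262)); save(robot.capture("side"),"p1"); save(robot.capture("top"),"p1t"); c=robot.capture("wrist");save(c,"p1w")
im=np.hstack([cv2.resize(cv2.imread("pics/p1.png")[190:320,110:280],None,fx=2.3,fy=2.3),cv2.resize(cv2.imread("pics/p1w.png")[:, 60:],(391,299))]);cv2.imwrite("pics/p1z.png",im)
```

```text
hit True [0.6332 0.2621 0.1999] [-0.3486  0.1546  2.7355]
12.7083
```

View pics/p1z.png

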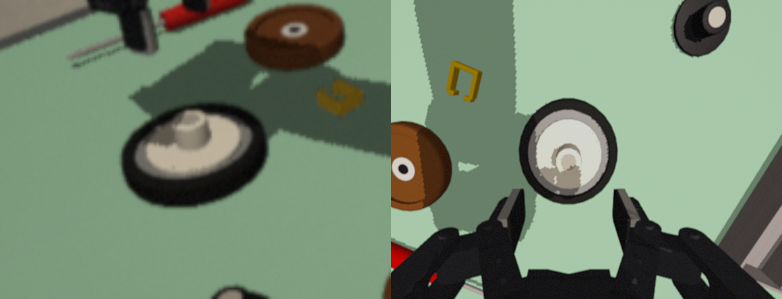

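The large cap sits flat in the large wheel with an even grey ring around it (right half, about (568,152)). Contact came at the expected height of 18 mm. The medium cap is next.

Run:
```python
from h import *
pick((0.4492,-0.309)); 
assert 0.022<robot.get_opening()<0.032
place((0.5945,-0.0295)); save(robot.capture("side"),"p2"); c=robot.capture("wrist");save(c,"p2w")
im=np.hstack([cv2.resize(cv2.imread("pics/p2.png")[140:270,227:397],None,fx=2.3,fy=2.3),cv2.resize(cv2.imread("pics/p2w.png")[:, 60:],(391,299))]);cv2.imwrite("pics/p2z.png",im)
```

```text
descend hit False [ 0.4494 -0.3093  0.1825]
open 0.026579386807083924
open 0.026662630890531766 F [-0.1279 -0.1843 -0.0123] 17.5917
hit True [ 0.5945 -0.0295  0.2   ] [ 0.9008 -0.3858  0.5272]
21.75
```

View pics/p2z.png

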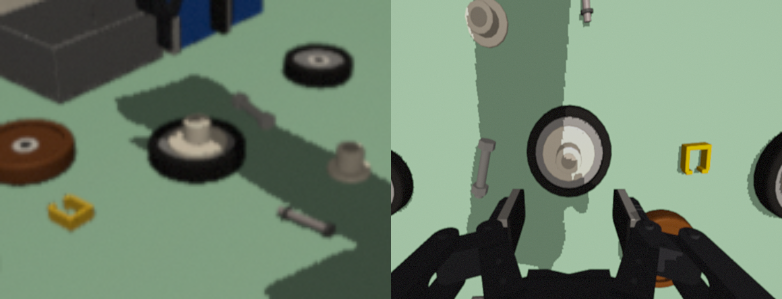

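The medium cap lies flat and centred in the medium black wheel (right half, about (569,152)). The small cap is next.

Run:
```python
from h import *
pick((0.4629,-0.1098)); 
assert 0.022<robot.get_opening()<0.032
place((0.6178,-0.2725)); save(robot.capture("side"),"p3"); c=robot.capture("wrist");save(c,"p3w");save(robot.capture("top"),"p3t")
im=np.hstack([cv2.resize(cv2.imread("pics/p3.png")[100:280,130:450],(391,220)),cv2.resize(cv2.imread("pics/p3w.png")[:, 60:],(391,299))[:220]])
t=cv2.imread("pics/p3t.png")[110:300,180:480]
im=np.vstack([im,cv2.resize(t,(782,370))[:, :]]);cv2.imwrite("pics/p3z.png",im)
```

```text
descend hit False [ 0.4632 -0.1099  0.1825]
open 0.026723762127874983
open 0.026670400062677874 F [ 0.3098 -0.1289 -0.01  ] 25.1167
hit True [ 0.618  -0.2726  0.2001] [ 0.4989 -0.4492  0.9195]
28.9833
```

View pics/p3z.png

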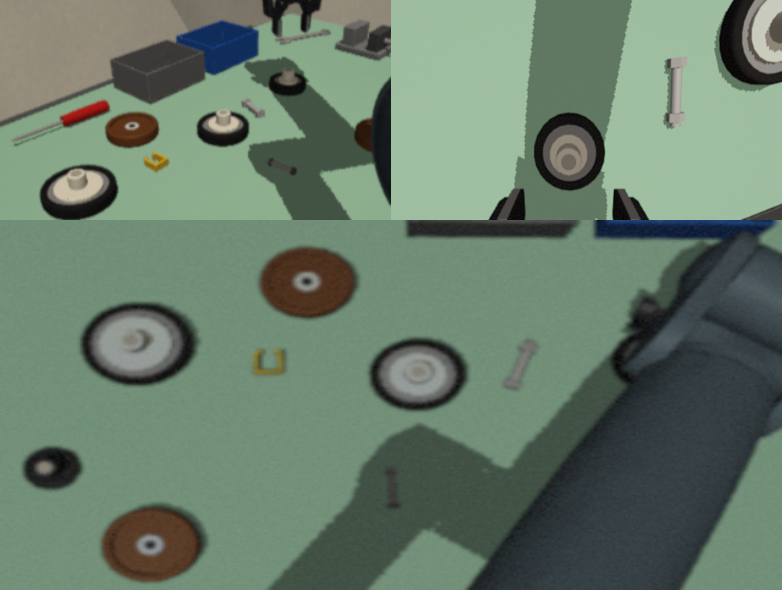

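All three caps look seated and centred, and the black cap, clip, pin and bolt haven't moved. I'll run one numeric check, then hand in.

Run:
```python
from h import *
W={"large":(0.633,0.262),"medium":(0.5945,-0.0295),"small":(0.6178,-0.2725)}
c=robot.capture("side");w=robot.capture("wrist")
for k in W:
    for n,p in(("side",c),("wrist",w)):
        for d in robot.place_of("cap_"+k,p)[:2]: print(k,n,W[k],round(d["confidence"],2),(p["T"]@np.r_[d["at"],1])[:3])
print(robot.get_force(),robot.get_t()); robot.job_done()
```

```text
large side (0.633, 0.262) 0.6 [ 0.5946 -0.0308  0.0207]
medium wrist (0.5945, -0.0295) 0.96 [ 0.5898 -0.0288  0.0146]
small side (0.6178, -0.2725) 0.59 [ 0.6194 -0.2721  0.0195]
small side (0.6178, -0.2725) 0.45 [ 0.6137  0.1245 -0.0021]
small wrist (0.6178, -0.2725) 0.86 [ 0.6169 -0.2709  0.0189]
[ 0.366  -0.0543 -0.0986] 29.5333
the job is handed in; nothing more can be done
```

I fitted the three white caps into the black wheels of their own size, in the order large, medium, small, and handed the job in at about 29.5 s. No verdict was reported.

- **Grasp and placing:** I gripped each cap by its boss (about 26.6 mm opening). Each touched the recess floor at the expected height of 18 mm and was then released.
- **Seating:** The pictures taken after each placing show all three caps flat and centred.
- **Untouched items:** The black cap, bolt, pin and clip look unmoved, judged by eye.
- **Final network check:**
  - **Small cap:** within about 2 mm of its wheel's centre, underside about 19 mm up.
  - **Medium cap:** about 5 mm off centre and 14.6 mm up. That height is just below the 15 mm limit, but the network is only good to about 4 mm, and the contact height and pictures show it seated.
  - **Large cap:** not detected in its wheel. The network named the medium cap as the large one in the side view, so its seating rests on the contact height and pictures alone.

One low-confidence hit for the small cap was false: it was on the bench at about (0.614, 0.125), where there is no cap.

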